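Right the fallen jar and snap its cap on

ROBOT

A 6-joint arm with a two-finger parallel gripper is mounted at the origin on the work surface. World frame = base frame: x ahead of the robot, y to its left, z up, the work surface at z = 0. Lengths are in m, angles in degrees, forces in N, time in s.
With the tool pointing down it reaches from about 0.3 to 0.75 m from the base axis. Payload 8.5 kg.
Tool frame: the origin (TCP) lies on the centre line of the jaws, within the pads' length; the fingertips stand 14 mm ahead of it and the grasp point (between the pads) lies 5 mm behind it; z points along the fingers, x is the direction in which the jaws open and shut, and the axes are right-handed (so a half turn about z gives the same grasp; the last joint's range is limited). The gripper opens to 85 mm and grips with 20 to 120 N. Pads are 22 mm wide; open, the fingers measure 114 mm over their backs; the gripper's body (76 mm by 85 mm) begins 54 mm behind the grasp point. The pads swing forward as they close: fully open they stand 13 mm farther back than shut.
Start: joints at [62.722, 21.807, 74.336, -0, 83.858, -12.336], TCP at [0.142, 0.531, 0.245] pointing down, gripper open.
Joint ranges: [-178.18, 178.18], [-50.72, 133.34], [12.68, 142.11], [-81.47, 261.47], [9.98, 163.14], [-165.26, 165.26]. Speed limits (degrees/s): [136.94, 136.94, 180, 180, 180, 180].

INTERFACE

Orientations are given as a 3x3 rotation matrix whose columns are the frame's x, y, z axes.
In Python, from rig import * gives the robot as it stands.
- The arm moves only by the shell command python3 -m crank 'ROWS' [FORCE]. ROWS is JSON, one flat list of numbers, 7 for each row, row after row: the turn, a rotation vector about the world's x, y, z in rad, then the shift along the world's x, y, z in m, then the opening in per cent of the stroke, from 0 (shut) to 100 (fully open). A call has 1 to 20 rows; each row shifts and turns the commanded pose from where the row before left it; what a row does not reach is not made up. A row lasts 1/10 s, in which the tool goes at most 50 mm and 8.59 degrees, less where a joint would pass 70% of its speed; a pose out of reach is approached as far as the arm can. A call is refused whole if a number of a shift passes 0.05 or a number of a turn 0.15, either way. A call with a gripper value outside its range is refused whole. The fingers move at their own pace and stop on an object; FORCE is the grip in N (left out, the last holds). Time passes only in rows, so rows that do not move let the fingers close. It gives the time, the measured TCP pose, the force and the opening at its end, in the units of the state.
- observe(): the state, without advancing time (a new reading comes with each control period).
- get_image(name): name is "side" or "top" or "wrist"; returns a dict with "frame" (400x640x3 uint8, red, green, blue), "fov_y" (degrees; the focal length in pixels is half the picture's height over the tangent of half this angle, whatever the lens; pixels are square), "cx", "cy" (the principal point, pixels), "world_to_cam" (4x4, takes a point from world to camera coordinates). Camera axes: x right, y up, looking along -z (the intrinsics and any distortion apply to the point x, -y, -z); pixel columns grow to the right and rows downward; lengths in m; the calibration is good to about 2 mm. A picture is of the moment at which its call begins. There is no depth.
- close_job(): hands the job in, once; it reports no verdict.
The state is a dict: "time_s": time; "q": joint angles; "qvel": joint speeds; "joint_efforts": joint torques, N m; "position": TCP position; "tool_rot": TCP orientation; "ft_force": force on the tool from outside, world axes, zero at the start; "wrist_torque": the same for the moment, N m; "grip_width": finger opening in m.
Only numpy, scipy, OpenCV 4.12 (cv2) and the standard library are available. Lean on these libraries where they do the work, as an engineer would, in place of code of your own. Each camera call takes 0.05 s, during which the arm holds its last target. There are 200 camera calls.

TASK

The square stoneware jar lying on the counter has been knocked over and its snap cap is off, standing on the bamboo board. Stand the jar upright on the bare counter and let go of it, then put the cap on its neck and press straight down until it clicks and sits fully home on the jar's shoulder. Do not stop at the click: finish while the gripper is still holding the cap down with a firm, steady push (about 15 newtons), touching only the cap and not the jar, and leave everything else where it stands.

Things in the scene. Friction and masses are not known exactly. Their poses are not given: they have to be found in the camera images.
- jar: The fallen jar: beige stoneware, square body 50 x 50 mm, 80 mm tall to its flat shoulder, about 0.3 kg (0.24 to 0.38). On the shoulder a round neck, see jar_neck. Origin: centre of the base. z runs from base to neck; x and y are square to the faces. Starts lying on a face, z level, the origin 25 mm above the counter.
- jar_shoulder (a point): Centre of the jar's shoulder, 80 mm from its base along its z: the cap's open rim rests here when fully home. Axes as the jar's.
- jar_neck (a point): Top centre of the neck, 104 mm from the base along the jar's z. Neck: round, 22 mm across, 24 mm tall, its top 5 mm tapering to 14 mm; four small spring-loaded steel nubs stand out of it to 29 mm across, centred 9 mm above the shoulder.
- cap: The loose snap cap: grey plastic cylinder 41 mm across, 42 mm tall, two thin dark ribs, 40 g, standing mouth down on the board. Origin: centre of its open lower rim; z points up to the closed top. Mouth 25 mm wide at a lip 5 mm high, 32 mm wide above, 27 mm deep in all. Fits at any turn about z.
- cap_top (a point): Centre of the cap's flat top, 42 mm above its rim. On the neck, the cap's lip meets the nubs with the rim 12 mm above the shoulder. Pushing it over them takes about 8 to 14 N, then the force suddenly drops (the click), and a few mm on the rim stops hard on the shoulder, where the nubs keep it.
- counter: The speckled quartz counter, top at height 0, flat and rigid. Fixed things (glass bowl, loaf pan, pepper mill, crock, up to 180 mm tall) stand along its far edge, beyond 0.7 m ahead.
- board: Bamboo board 200 (its x) x 160 (its y) x 15 mm high, fixed to the counter; origin under its centre. The cap starts on it.
- spare: Bystander: a jar like the fallen one, already capped and standing upright, 50 x 50 mm, 122 mm tall. Origin under its base.
- scraper: Bystander: plastic scraper lying flat, about 185 mm long along its x and 52 mm wide, 10 mm high. Origin near the middle of its underside.
- cutter: Bystander: thin steel ring cutter, 64 mm across, 28 mm high. Origin under its centre.
Mind the look-alikes: they are no part of the job. Leave any blue look-alike of the jar alone.

How it is judged:
By the outcome, as a careful person would: the job done as asked, in the order asked, and still so for the second after the job is handed in, while the arm keeps its last pose, push and grip.
It also fails if it takes over 72 s, if anything falls off the work surface, if the arm or the gripper's body presses on something with over 40 N, if the wrist force passes 120 N, or if a joint passes its speed limit or range.

## Working session

There is one attempt and no reset: what is moved stays moved. The work goes in short steps, Python scripts to look and compute and a shell command to move; the robot and the scene stay as the last step left them, time stands still between calls to the robot, and variables do not carry over. Pictures are saved under pics/ and viewed, about 8 in all and at most 12, crops included, and the job is handed in when it is done.

```bash
mkdir -p pics; ls
python3 - <<'E'
from rig import *
import cv2,numpy as np
s=observe();print(s)
for n in("top","side"):
    d=get_image(n);cv2.imwrite(f"pics/{n}0.png",d["frame"][:,:,::-1]);print(n,d["fov_y"],d["cx"],d["cy"],np.round(d["world_to_cam"],4).tolist(),[k for k in d])
E
```

```text
pics
{'time_s': 0.0, 'q': array([ 6.27236935e+01,  2.18408273e+01,  7.43854289e+01,  1.50960894e-03,
        8.38575266e+01, -1.23343940e+01]), 'qvel': array([-0.01412017, -0.00823128,  0.02280094, -0.03945244,  0.00379328,
       -0.00842401]), 'joint_efforts': array([-1.05920640e-05, -4.48459053e+01, -2.31275243e+01, -1.91371960e-04,
        4.83013326e-03, -1.33180933e-05]), 'position': array([0.14166652, 0.53115882, 0.24470931]), 'tool_rot': array([[ 2.57841889e-01,  9.66186876e-01, -6.93422609e-04],
       [ 9.66186077e-01, -2.57842600e-01, -1.28768380e-03],
       [-1.42293707e-03, -3.37956449e-04, -9.99998931e-01]]), 'ft_force': array([-0.21447557, -0.53293268, -0.50254399]), 'wrist_torque': array([-0.0120011 , -0.00570146, -0.01837903]), 'grip_width': 0.085729632809303}
top 47.31128008542715 311.7669390058988 203.21606589024745 [[-0.0086, -0.9995, -0.0297, -0.0817], [0.9867, -0.0133, 0.1618, -0.5505], [-0.1621, -0.0279, 0.9864, -1.0946], [0.0, 0.0, 0.0, 1.0]] ['frame', 'fov_y', 'cx', 'cy', 'world_to_cam']
side 53.85535961097588 317.34754616092823 197.21373621847627 [[0.6716, -0.7406, -0.0225, -0.4562], [0.3881, 0.3258, 0.8621, -0.2239], [-0.6311, -0.5877, 0.5062, -0.8739], [0.0, 0.0, 0.0, 1.0]] ['frame', 'fov_y', 'cx', 'cy', 'world_to_cam']
```

View pics/top0.png

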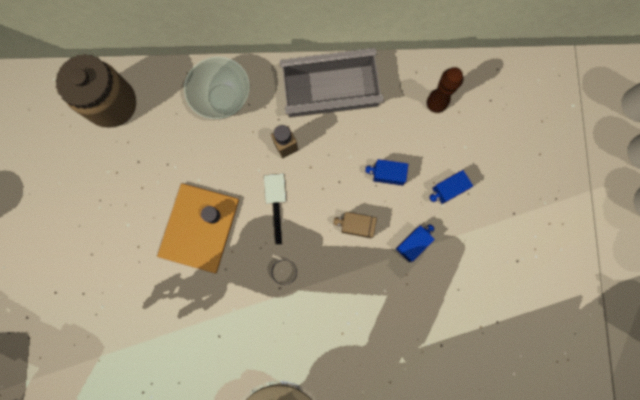

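View pics/side0.png

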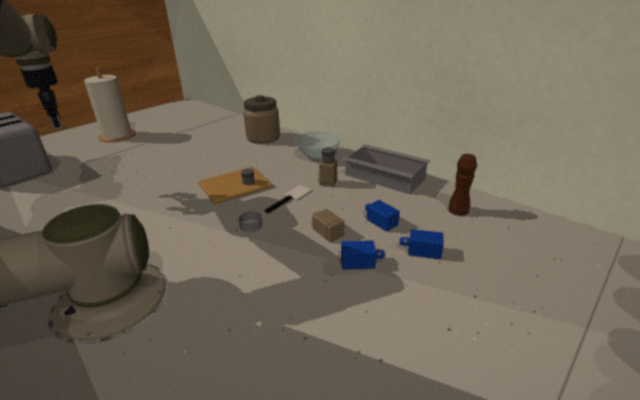

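The top view shows the beige jar lying at (358,224), its neck at (339,221), pointing image-left (+y). The cap is on the board at (210,214) and the capped spare stands at (284,140). The blue jars at (390,172), (452,186) and (415,243) are look-alikes. Only the beige jar lying down fits the description; I'll confirm it in a crop.

```bash
cat > h.py <<'E'
from rig import *
import cv2,numpy as np
def ray(d,u,v):
    f=200/np.tan(np.radians(d["fov_y"]/2));W=d["world_to_cam"];R=W[:3,:3];c=-R.T@W[:3,3]
    return c,R.T@np.array([(u-d["cx"])/f,-(v-d["cy"])/f,-1])
def onz(d,u,v,z):
    c,r=ray(d,u,v);return c+r*(z-c[2])/r[2]
def proj(d,p):
    f=200/np.tan(np.radians(d["fov_y"]/2));q=d["world_to_cam"]@np.append(p,1)
    return d["cx"]-f*q[0]/q[2],d["cy"]+f*q[1]/q[2]
E
python3 - <<'E'
from h import *
d=get_image("top");F=d["frame"];h=cv2.cvtColor(F,cv2.COLOR_RGB2HSV)
for nm,u,v,z in(("jar",358,224,.05),("neck",339,221,.025),("capTop",210,214,.057),("spareTop",283,133,.122),("cutter",283,271,.028),("scrA",275,176,.01),("scrB",278,243,.005),("board",198,228,.015),("b1",415,243,.05),("b2",390,172,.05)): print(nm,onz(d,u,v,z).round(3),h[v,u])
for c in((187,184),(239,196),(216,272),(158,258)): print("bc",onz(d,*c,.015).round(3))
a=cv2.resize(F[190:260,310:390],None,fx=7,fy=7,interpolation=2);b=cv2.resize(F[180:250,170:250],None,fx=7,fy=7,interpolation=2)
cv2.imwrite("pics/c.png",np.vstack([a,b])[:,:,::-1][:, :]) ; im=cv2.imread("pics/c.png");print(im.shape)
cv2.imwrite("pics/c.png",cv2.resize(im,None,fx=.6,fy=.6))
E
```

```text
jar [ 0.495 -0.201  0.05 ] [ 17 114 143]
neck [ 0.506 -0.155  0.025] [ 19 103 141]
capTop [0.524 0.164 0.057] [ 4 20 90]
spareTop [ 0.707 -0.023  0.122] [15 23 88]
cutter [ 0.383 -0.015  0.028] [ 18  60 128]
scrA [0.628 0.008 0.01 ] [ 37  27 205]
scrB [0.454 0.    0.005] [25 45 34]
board [0.494 0.204 0.015] [ 18 174 186]
b1 [ 0.447 -0.338  0.05 ] [110 221 163]
b2 [ 0.625 -0.284  0.05 ] [109 241 147]
bc [0.609 0.237 0.015]
bc [0.576 0.1   0.015]
bc [0.383 0.155 0.015]
bc [0.419 0.304 0.015]
(980, 560, 3)
```

View pics/c.png

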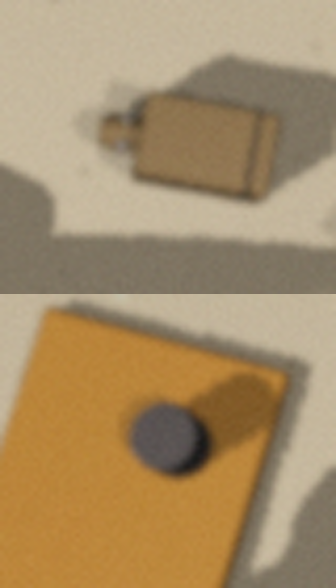

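The crop confirms it: the jar at (358,224) is beige, uncapped and lying with its neck (339,221) to the left. The cap is grey, at (210,214) on the board. I'll move over the jar and look with the wrist camera.

```bash
python3 -m crank '[0,0,-0.148,0.02,-0.035,0.005,100, 0,0,-0.148,0.02,-0.04,0.005,100, 0,0,-0.148,0.02,-0.04,0.005,100, 0,0,-0.148,0.02,-0.04,0.005,100, 0,0,-0.148,0.02,-0.04,0.005,100, 0,0,-0.148,0.02,-0.04,0.005,100, 0,0,-0.148,0.02,-0.04,0.005,100, 0,0,-0.148,0.02,-0.04,0.005,100, 0,0,-0.148,0.02,-0.04,0.005,100, 0,0,-0.148,0.02,-0.04,0.005,100, 0,0,0,0.02,-0.04,0,100, 0,0,0,0.02,-0.04,0,100, 0,0,0,0.02,-0.04,0,100, 0,0,0,0.02,-0.04,0,100, 0,0,0,0.02,-0.04,0,100, 0,0,0,0.02,-0.04,0,100, 0,0,0,0.02,-0.04,0,100, 0,0,0,0.02,-0.04,0,100, 0,0,0,0,0,0,100, 0,0,0,0,0,0,100]' 60
python3 - <<'E'
from h import *
s=observe();print(s["q"].round(1),s["position"].round(3),s["tool_rot"].round(3).tolist())
d=get_image("wrist");cv2.imwrite("pics/w1.png",d["frame"][:,:,::-1]);print(d["fov_y"],d["cx"],d["cy"],np.round(d["world_to_cam"],3).tolist())
E
```

```text
time_s: 2.15
position: [0.5017, -0.184, 0.2946]
tool_rot: [[0.985, -0.17, -0.001], [-0.17, -0.985, 0.001], [-0.001, -0.001, -1.0]]
ft_force: [-0.6, 0.3, -1.4]
grip_width: 0.0853
[-32.8  18.5  71.2   0.   90.4 -23. ] [ 0.502 -0.184  0.295] [[0.985, -0.17, -0.001], [-0.17, -0.985, 0.001], [-0.001, -0.001, -1.0]]
71.27432624131339 319.4494354601555 198.3891316523084 [[0.986, -0.169, -0.003, -0.524], [0.16, 0.94, -0.301, 0.147], [0.053, 0.296, 0.954, -0.399], [0.0, 0.0, 0.0, 1.0]]
```

View pics/w1.png

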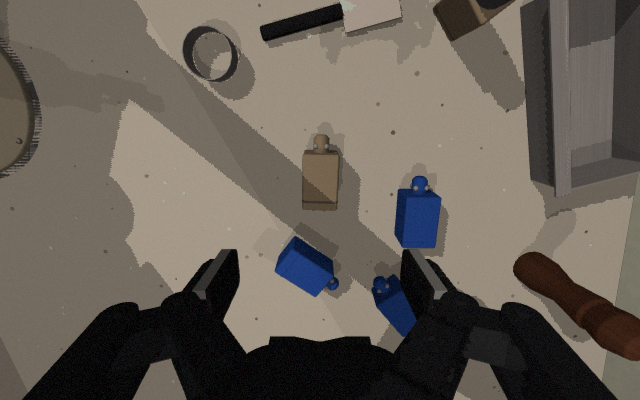

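The wrist view shows the jar's top face with its shoulder edge at (303,150)–(339,151) and its base edge at about (303,209)–(337,209). The neck is at (321,143).

Run:
```python
from h import *
d=get_image("wrist");F=d["frame"];h=cv2.cvtColor(F,cv2.COLOR_RGB2HSV)
m=((h[...,0]>8)&(h[...,0]<25)&(h[...,1]>85)&(h[...,2]>60)).astype(np.uint8)
m[:, :280]=0;m[:,360:]=0;m[:125]=0;m[225:]=0
m=cv2.morphologyEx(m,cv2.MORPH_OPEN,np.ones((3,3)))
c=max(cv2.findContours(m,0,2)[0],key=cv2.contourArea);b=cv2.boundingRect(c);print(b,cv2.contourArea(c))
for v in range(135,214,6):
    x=np.where(m[v])[0]; 
    if len(x):print(v,x[0],x[-1])
P={k:onz(d,*p,.05) for k,p in dict(sl=(302.5,150),sr=(339,150.5),bl=(302.5,209),br=(337.5,209)).items()}
for k in P:print(k,P[k].round(4))
ax=(P["sl"]+P["sr"]-P["bl"]-P["br"])/2;print(np.linalg.norm(ax),np.degrees(np.arctan2(ax[1],ax[0])),np.linalg.norm(P["sl"]-P["sr"]),np.linalg.norm(P["bl"]-P["br"]))
print("neck",onz(d,321,143,.025))
```

```text
(328, 153, 11, 7) 32.0
141 316 322
153 310 332
159 333 336
165 310 333
171 332 334
183 334 337
189 321 324
195 324 333
201 331 333
sl [ 0.4821 -0.1539  0.05  ]
sr [ 0.5299 -0.1627  0.05  ]
bl [ 0.4666 -0.2358  0.05  ]
br [ 0.5157 -0.2442  0.05  ]
0.08301460934646046 79.67468646815789 0.04859363904729801 0.04972701342652631
neck [ 0.50756415 -0.15172874  0.025     ]
```

```bash
python3 -m crank '[-0.1074,0.019,0,0,0.002,-0.03,100, -0.1074,0.019,0,0,0,-0.03,100, -0.1074,0.019,0,0,0,-0.03,100, -0.1074,0.019,0,0,0,-0.03,100, 0,0,0,0,0,-0.025,100, 0,0,0,0,0,-0.025,100, 0,0,0,0,0,-0.025,100, 0,0,0,0,0,-0.025,100, 0,0,0,0,0,-0.02,100, 0,0,0,0,0,-0.01,100, 0,0,0,0,0,-0.01,100, 0,0,0,0,0,-0.01,100, 0,0,0,0,0,-0.005,100, 0,0,0,0,0,0,100, 0,0,0,0,0,0,100]' 60
python3 - <<'E'
from h import *
s=observe();print(s["q"].round(1),s["position"].round(4),s["tool_rot"].round(3).tolist())
E
```

```text
time_s: 3.75
position: [0.502, -0.1817, 0.0207]
tool_rot: [[0.986, -0.153, -0.073], [-0.17, -0.893, -0.416], [-0.002, 0.423, -0.906]]
ft_force: [0.2, -0.1, 0.2]
grip_width: 0.0858
[-21.7  37.5  95.6 -34.5  47.   12. ] [ 0.502  -0.1817  0.0207] [[0.986, -0.153, -0.073], [-0.17, -0.893, -0.416], [-0.002, 0.423, -0.906]]
```

```bash
python3 -m crank '[0,0,0,0,0,0.005,100, 0,0,0,0,0,0,0, 0,0,0,0,0,0,0, 0,0,0,0,0,0,0, 0,0,0,0,0,0,0, 0,0,0,0,0,0,0, 0,0,0,0,0,0,0, 0,0,0,0,0,0,0, 0,0,0,0,0,0,0]' 70
```

```text
time_s: 4.65
position: [0.5022, -0.1816, 0.0259]
tool_rot: [[0.986, -0.153, -0.073], [-0.169, -0.893, -0.417], [-0.001, 0.423, -0.906]]
ft_force: [-0.3, 3.0, 5.7]
grip_width: 0.0494
```

```bash
python3 -m crank '[0,0,0,0,0,0.01,0, 0,0,0,0,0,0.02,0, 0,0,0,0,0,0.03,0, 0,0,0,0,0,0.03,0, 0,0,0,0,0,0.03,0, 0,0,0,0,0,0.03,0, 0,0,0,0,0,0,0, 0,0,0,0,0,0,0]'
```

```text
time_s: 5.45
position: [0.5013, -0.1813, 0.175]
tool_rot: [[0.985, -0.153, -0.074], [-0.17, -0.894, -0.415], [-0.003, 0.422, -0.907]]
ft_force: [0.5, 1.0, -4.4]
grip_width: 0.0491
```

```bash
python3 -m crank '[0.129,-0.0225,0,0,0.005,0,0, 0.129,-0.0225,0,0,0.005,0,0, 0.129,-0.0225,0,0,0.005,0,0, 0.129,-0.0225,0,0,0.005,0,0, 0.129,-0.0225,0,0,0.005,0,0, 0.129,-0.0225,0,0,0.005,0,0, 0.129,-0.0225,0,0,0.005,0,0, 0.129,-0.0225,0,0,0.005,0,0, 0.129,-0.0225,0,0,0.005,0,0, 0.129,-0.0225,0,0,0.005,0,0, 0.129,-0.0225,0,0,0.005,0,0, 0.129,-0.0225,0,0,0.005,0,0, 0,0,0,0,0,0,0, 0,0,0,0,0,0,0]'
python3 - <<'E'
from h import *
s=observe();print(s["q"].round(1),s["ft_force"],s["wrist_torque"])
a=get_image("side");b=get_image("top")
A=cv2.resize(a["frame"][120:270,240:440],(800,600));cv2.imwrite("pics/s2.png",A[:,:,::-1])
E
```

```text
time_s: 6.85
position: [0.5016, -0.1217, 0.1741]
tool_rot: [[0.985, -0.073, 0.154], [-0.17, -0.418, 0.892], [-0.001, -0.906, -0.424]]
ft_force: [-0.2, 0.5, -2.5]
grip_width: 0.0496
[-47.9  37.4  86.   47.1 103.5 -47.5] [-0.20254201  0.53093395 -2.48347903] [-0.94941182  0.17838499  0.07183045]
```

View pics/s2.png

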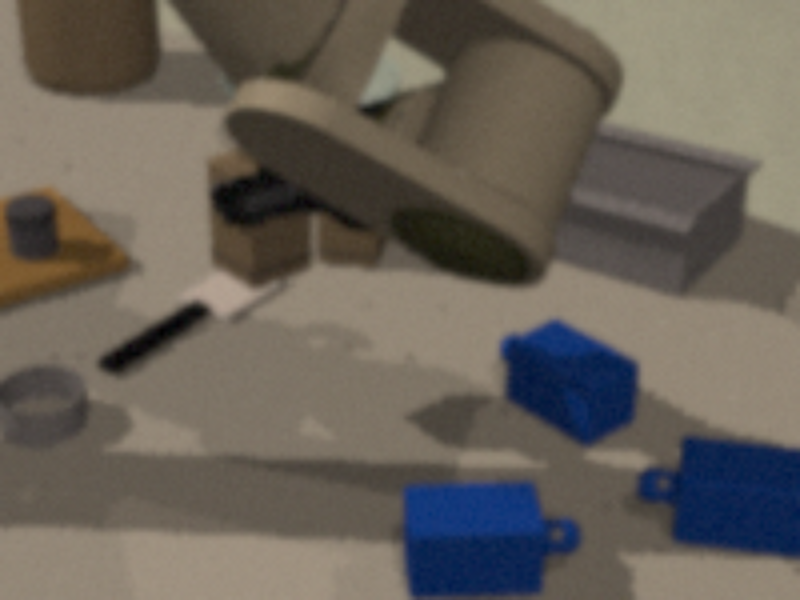

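The jar is held upright in the air, with the wrist well above the blue jars. Now I'll lower it.

```bash
python3 -m crank '[0,0,0,0,0,-0.02,0, 0,0,0,0,0,-0.025,0, 0,0,0,0,0,-0.025,0, 0,0,0,0,0,-0.02,0, 0,0,0,0,0,-0.01,0, 0,0,0,0,0,-0.007,0, 0,0,0,0,0,-0.003,0, 0,0,0,0,0,-0.002,0, 0,0,0,0,0,0,0, 0,0,0,0,0,0,0]'
```

```text
time_s: 7.95
position: [0.5019, -0.1217, 0.0637]
tool_rot: [[0.986, -0.069, 0.155], [-0.17, -0.417, 0.893], [0.003, -0.906, -0.423]]
ft_force: [-0.2, 0.7, -2.6]
grip_width: 0.0493
```

```bash
python3 -m crank '[0,0,0,0,0,-0.001,0, 0,0,0,0,0,-0.001,0, 0,0,0,0,0,-0.001,0, 0,0,0,0,0,0,0]'
```

```text
time_s: 8.35
position: [0.5018, -0.1217, 0.0616]
tool_rot: [[0.986, -0.068, 0.155], [-0.169, -0.415, 0.894], [0.004, -0.907, -0.42]]
ft_force: [-3.2, -0.3, 8.9]
grip_width: 0.0496
```

```bash
python3 -m crank '[0,0,0,0,0,-0.001,0, 0,0,0,0,0,0,0]'; python3 -m crank '[0,0,0,0,0,0,62, 0,0,0,0,0,0,64, 0,0,0,0,0,0,68, 0,0,0,0,0,0,75, 0,0,0,0,0,0,85, 0,0,0,0,0,0,100, 0,0,0,0,0,0,100]'
python3 - <<'E'
from h import *
a=get_image("side");b=get_image("wrist")
A=cv2.resize(a["frame"][140:240,240:400],(640,400));cv2.imwrite("pics/s3.png",np.vstack([A[:,:,::-1][:300],cv2.resize(b["frame"],(480,300))[:,:,::-1] if 0 else cv2.resize(b["frame"][:300],(640,300))[:,:,::-1]]))
E
```

```text
time_s: 8.55
position: [0.5017, -0.1217, 0.0616]
tool_rot: [[0.986, -0.067, 0.155], [-0.169, -0.413, 0.895], [0.004, -0.908, -0.419]]
ft_force: [-4.1, -3.3, 16.2]
grip_width: 0.0493
time_s: 9.25
position: [0.5018, -0.1216, 0.0593]
tool_rot: [[0.985, -0.07, 0.155], [-0.17, -0.416, 0.893], [0.002, -0.907, -0.422]]
ft_force: [-0.0, 0.1, -0.1]
grip_width: 0.0856
```

View pics/s3.png

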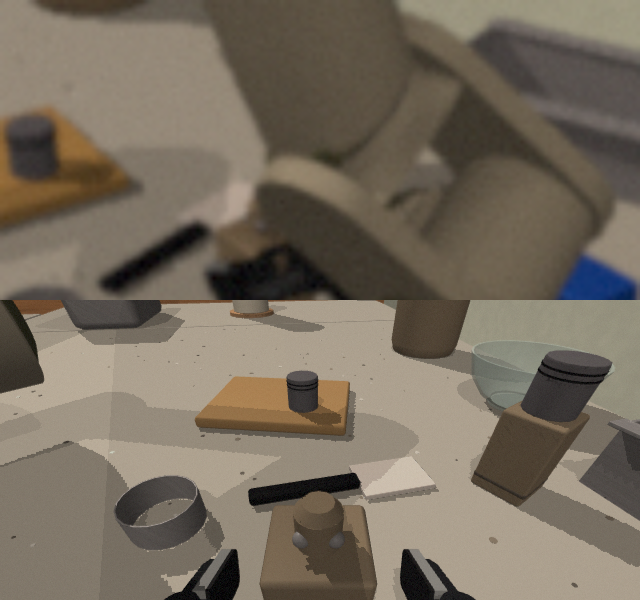

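The jar is standing and released; its neck shows at about (320,515) in the composite, with the cap on the board at (303,390). I'll back off, come upright and go to the cap.

```bash
python3 -m crank '[0,0,0,-0.006,-0.03,0.014,100, 0,0,0,-0.006,-0.03,0.014,100, 0,0,0,-0.006,-0.03,0.015,100, 0,0,0,0,0,0.03,100, -0.1241,0.0217,0,0,0,0.02,100, -0.1241,0.0217,0,0,0,0.02,100, -0.1241,0.0217,0,0,0,0.02,100, -0.1241,0.0217,0,0,0,0.02,100, -0.1241,0.0217,0,0,0.01,0.02,100, -0.1241,0.0217,0,0,0.02,0.02,100, -0.1241,0.0217,0,0,0.03,0.02,100, -0.1241,0.0217,0,0,0.04,0.02,100, -0.1241,0.0217,0,0,0.045,0.01,100, 0,0,0,0.01,0.045,0,100, 0,0,0,0.01,0.045,0,100, 0,0,0,0.01,0.045,0,100, 0,0,0,0.01,0.045,0,100, 0,0,0,0,0.045,0,100, 0,0,0,0,0.04,0,100, 0,0,0,0,0,0,100]' 60
python3 -m crank '[0,0,0,0,0,0,100]'
python3 - <<'E'
from h import *
b=get_image("wrist");t=get_image("top")
cv2.imwrite("pics/w4.png",np.vstack([b["frame"][:260],t["frame"][110:290]])[:,:,::-1])
E
```

```text
time_s: 11.35
position: [0.5229, 0.2024, 0.3019]
tool_rot: [[0.986, -0.164, -0.002], [-0.164, -0.986, 0.002], [-0.002, -0.002, -1.0]]
ft_force: [-0.3, -1.0, -0.2]
grip_width: 0.0855
time_s: 11.45
position: [0.5235, 0.1989, 0.3021]
tool_rot: [[0.986, -0.168, -0.002], [-0.168, -0.986, 0.001], [-0.002, -0.001, -1.0]]
ft_force: [-0.0, 0.2, 0.5]
grip_width: 0.0854
```

View pics/w4.png

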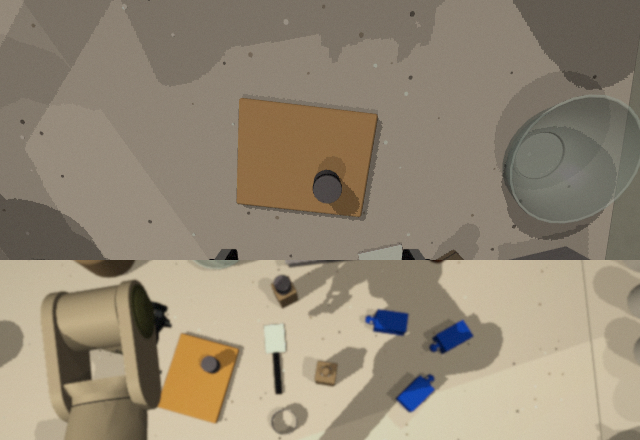

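Run:
```python
from h import *
d=get_image("wrist");F=d["frame"];h=cv2.cvtColor(F,cv2.COLOR_RGB2HSV)
print(h[188,327],h[188,290],h[185,345],h[175,327],h[201,327])
g=cv2.GaussianBlur(h[...,1],(3,3),0);m=(g<70).astype(np.uint8);m[:165]=0;m[212:]=0;m[:,:300]=0;m[:,355:]=0
m=cv2.morphologyEx(m,cv2.MORPH_OPEN,np.ones((3,3)))
c=max(cv2.findContours(m,0,2)[0],key=cv2.contourArea);print(cv2.boundingRect(c),cv2.contourArea(c),cv2.minEnclosingCircle(c))
for u,v in((327,187),(312.5,187),(341.5,187)):print(onz(d,u,v,.057).round(4))
t=get_image("top");print("jar neck top",onz(t,326,221,.104))
cv2.imwrite("pics/c5.png",cv2.resize(F[160:220,290:370],(640,480),interpolation=2)[:,:,::-1])
```

```text
[ 0 16 78] [ 16 134 141] [ 15 130 100] [18 17 76] [ 9 34 76]
(313, 169, 28, 33) 697.5 ((326.10858154296875, 185.1942901611328), 16.331071853637695)
[0.5282 0.171  0.057 ]
[0.5084 0.1744 0.057 ]
[0.5481 0.1676 0.057 ]
jar neck top [ 0.49698282 -0.12248319  0.104     ]
```

View pics/c5.png

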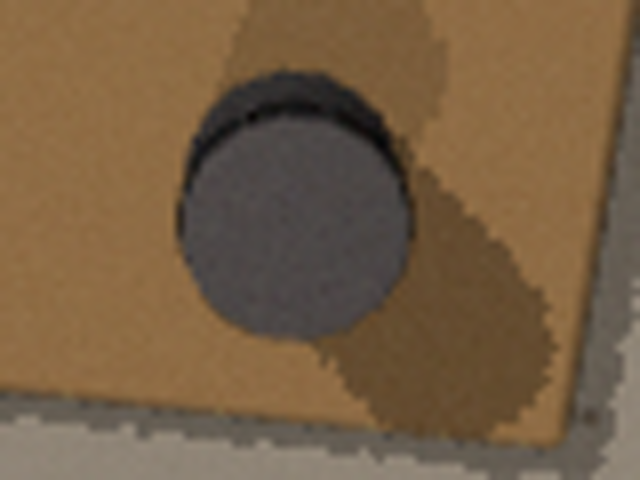

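The cap top is a circle centred at (327,188), which puts the cap at about (0.528, 0.169). The top view gave (0.524, 0.164), so they agree to 6 mm. Descending.

```bash
python3 -m crank '[0,0,0,0.005,-0.03,-0.04,100, 0,0,0,0,0,-0.04,100, 0,0,0,0,0,-0.04,100, 0,0,0,0,0,-0.04,100, 0,0,0,0,0,-0.03,100, 0,0,0,0,0,-0.02,100, 0,0,0,0,0,-0.02,100, 0,0,0,0,0,-0.015,100, 0,0,0,0,0,-0.01,100, 0,0,0,0,0,0,100, 0,0,0,0,0,0,100]'
python3 - <<'E'
from h import *
s=observe();print(s["position"].round(4),s["ft_force"].round(1))
E
```

```text
time_s: 12.75
position: [0.5292, 0.1682, 0.0481]
tool_rot: [[0.985, -0.17, -0.0], [-0.17, -0.985, 0.002], [-0.001, -0.001, -1.0]]
ft_force: [0.5, -0.1, -0.3]
grip_width: 0.0855
[0.5292 0.1682 0.0481] [ 0.5 -0.1 -0.3]
```

```bash
python3 -m crank '[0,0,0,0,0,-0.005,100, 0,0,0,0,0,-0.005,100, 0,0,0,0,0,0,0, 0,0,0,0,0,0,0, 0,0,0,0,0,0,0, 0,0,0,0,0,0,0, 0,0,0,0,0,0,0, 0,0,0,0,0,0,0, 0,0,0,0,0,0,0, 0,0,0,0,0,0,0, 0,0,0,0,0,0,0]' 70
python3 -m crank '[0,0,0,0,0,0.01,0, 0,0,0,0,0,0.03,0, 0,0,0,0,0,0.05,0, 0,0,0,0,0,0.05,0, 0,0,0,0,-0.02,0.05,0, 0,0,0,0,-0.04,0.05,0, 0,0,0,-0.005,-0.04,0.02,0, 0,0,0,-0.005,-0.04,0,0, 0,0,0,-0.005,-0.04,0,0, 0,0,0,-0.005,-0.04,0,0, 0,0,0,-0.005,-0.04,0,0, 0,0,0,-0.005,-0.03,0,0, 0,0,0,0,0,0,0, 0,0,0,0,0,0,0, 0,0,0,0,0,0,0]'
python3 - <<'E'
from h import *
s=observe();print(s["position"].round(4),s["ft_force"].round(1))
b=get_image("wrist");cv2.imwrite("pics/w6.png",b["frame"][:,:,::-1])
E
```

```text
time_s: 13.85
position: [0.529, 0.1686, 0.038]
tool_rot: [[0.986, -0.169, -0.0], [-0.169, -0.986, 0.002], [-0.001, -0.002, -1.0]]
ft_force: [-1.4, -0.4, 6.2]
grip_width: 0.0386
time_s: 15.35
position: [0.4988, -0.1104, 0.2832]
tool_rot: [[0.986, -0.168, -0.001], [-0.168, -0.986, 0.002], [-0.001, -0.001, -1.0]]
ft_force: [0.6, -0.2, -0.3]
grip_width: 0.0385
[ 0.4988 -0.1104  0.2832] [ 0.6 -0.2 -0.3]
```

View pics/w6.png

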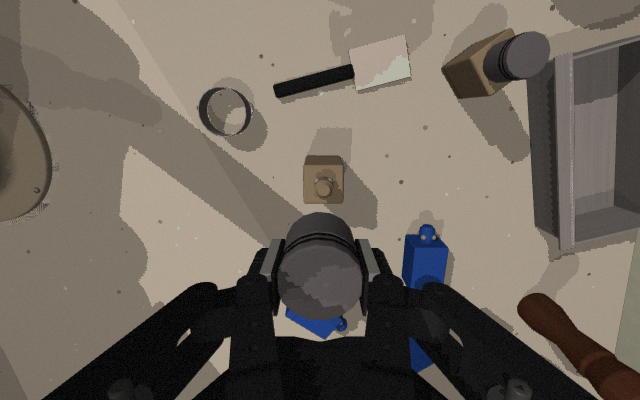

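Run:
```python
from h import *
d=get_image("wrist");F=d["frame"];s=observe();p=s["position"];R=s["tool_rot"]
print("cam",ray(d,0,0)[0].round(3),p.round(4))
for n,q in(("captop",p+[0,0,.019]),("caprim",p+[0,0,-.023])):
    print(n,[tuple(np.round(proj(d,q+R@np.array(o)),1)) for o in((0,0,0),(.0205,0,0),(-.0205,0,0),(0,.0205,0),(0,-.0205,0))])
a=cv2.resize(F[145:215,290:360],(400,400),interpolation=2);b=cv2.resize(F[200:330,255:385],(400,400),interpolation=2)
cv2.imwrite("pics/c7.png",np.hstack([a,b])[:,:,::-1])
```

```text
cam [ 0.511 -0.035  0.412] [ 0.4989 -0.1102  0.2831]
captop [(np.float64(321.5), np.float64(284.9)), (np.float64(366.4), np.float64(285.0)), (np.float64(276.5), np.float64(284.8)), (np.float64(321.3), np.float64(321.7)), (np.float64(321.6), np.float64(244.3))]
caprim [(np.float64(321.2), np.float64(243.1)), (np.float64(355.4), np.float64(243.2)), (np.float64(287.0), np.float64(243.1)), (np.float64(321.1), np.float64(273.0)), (np.float64(321.3), np.float64(211.0))]
```

View pics/c7.png

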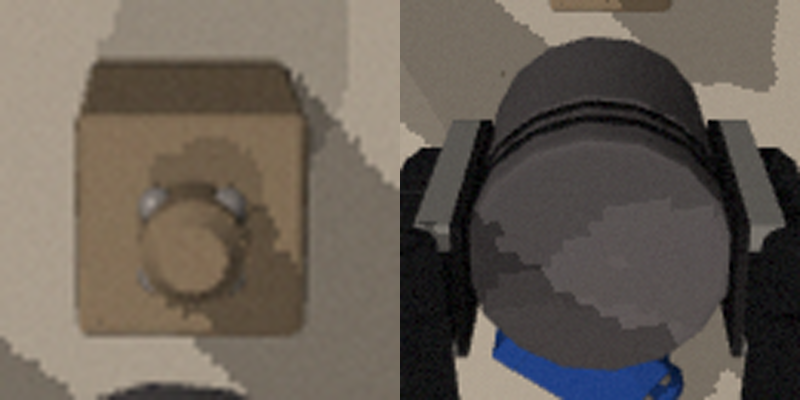

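Run:
```python
from h import *
d=get_image("wrist");s=observe();p=s["position"]
print("shoulder",onz(d,323.4,184.4,.08),"neck",onz(d,323.4,189.8,.104))
for c in((77,115),(305,115),(77,335),(305,335)):print(onz(d,290+c[0]/5.714,145+c[1]/5.714,.08).round(4))
print("cap",onz(d,319.7,282.5,p[2]+.019),onz(d,320.1,241.5,p[2]-.023),p)
```

```text
shoulder [ 0.50046332 -0.12121135  0.08      ] neck [ 0.50018304 -0.12129397  0.104     ]
[ 0.4807 -0.0937  0.08  ]
[ 0.528  -0.1016  0.08  ]
[ 0.4718 -0.1416  0.08  ]
[ 0.5211 -0.1499  0.08  ]
cap [ 0.49832303 -0.10883912  0.30214031] [ 0.49845976 -0.10904262  0.26014031] [ 0.49889361 -0.11032761  0.28314031]
```

The jar neck is at (0.5003, −0.1212) and the held cap at (0.4984, −0.109), level and centred in the jaws. I'll shift by (+2, −12) mm and descend to just above the neck.

```bash
python3 -m crank '[0,0,0,0.002,-0.012,-0.03,0, 0,0,0,0,0,-0.04,0, 0,0,0,0,0,-0.04,0, 0,0,0,0,0,-0.02,0, 0,0,0,0,0,-0.01,0, 0,0,0,0,0,-0.008,0, 0,0,0,0,0,0,0, 0,0,0,0,0,0,0]'
python3 -m crank '[0,0,0,0,0,-0.004,0, 0,0,0,0,0,-0.004,0, 0,0,0,0,0,-0.004,0, 0,0,0,0,0,-0.003,0, 0,0,0,0,0,0,0]'
python3 - <<'E'
from h import *
s=observe();print(s["position"].round(4),s["ft_force"].round(1),s["wrist_torque"].round(2))
E
```

```text
time_s: 16.3
position: [0.5013, -0.1234, 0.1359]
tool_rot: [[0.986, -0.169, 0.0], [-0.169, -0.986, 0.001], [0.0, -0.001, -1.0]]
ft_force: [0.5, -0.9, -0.9]
grip_width: 0.0386
time_s: 16.8
position: [0.5006, -0.1232, 0.1195]
tool_rot: [[0.986, -0.169, -0.002], [-0.169, -0.986, 0.002], [-0.002, -0.002, -1.0]]
ft_force: [-0.6, 0.5, -0.3]
grip_width: 0.0386
[ 0.5006 -0.1232  0.1195] [-0.6  0.5 -0.3] [ 0.1  -0.01  0.05]
```

The cap went over the neck without contact force. Now I'll press.

```bash
python3 -m crank '[0,0,0,0,0,-0.002,0, 0,0,0,0,0,-0.002,0, 0,0,0,0,0,0,0]'
python3 -m crank '[0,0,0,0,0,-0.001,0, 0,0,0,0,0,-0.001,0, 0,0,0,0,0,0,0]'
python3 -m crank '[0,0,0,0,0,-0.001,0, 0,0,0,0,0,0,0]'
python3 -m crank '[0,0,0,0,0,-0.001,0, 0,0,0,0,0,0,0]'
```

```text
time_s: 17.1
position: [0.5007, -0.1232, 0.1157]
tool_rot: [[0.986, -0.169, -0.002], [-0.169, -0.986, 0.002], [-0.002, -0.001, -1.0]]
ft_force: [-0.1, 0.3, -1.4]
grip_width: 0.0388
time_s: 17.4
position: [0.5011, -0.1232, 0.1145]
tool_rot: [[0.986, -0.169, 0.0], [-0.169, -0.986, 0.001], [-0.0, -0.001, -1.0]]
ft_force: [-0.3, 3.1, 3.5]
grip_width: 0.038
time_s: 17.6
position: [0.5011, -0.123, 0.1136]
tool_rot: [[0.986, -0.169, 0.0], [-0.169, -0.986, 0.002], [-0.0, -0.002, -1.0]]
ft_force: [-0.5, 3.7, 6.9]
grip_width: 0.0387
time_s: 17.8
position: [0.5011, -0.123, 0.1128]
tool_rot: [[0.986, -0.169, 0.0], [-0.169, -0.986, 0.002], [0.0, -0.002, -1.0]]
ft_force: [-0.8, 2.6, 8.9]
grip_width: 0.0385
```

```bash
python3 -m crank '[0,0,0,0,0.001,-0.001,0, 0,0,0,0,0,0,0]'|grep -E "pos|ft"
python3 -m crank '[0,0,0,0,0,-0.001,0, 0,0,0,0,0,0,0]'|grep -E "pos|ft"
python3 -m crank '[0,0,0,0,0,-0.001,0, 0,0,0,0,0,0,0]'|grep -E "pos|ft"
```

```text
position: [0.5009, -0.1222, 0.1114]
ft_force: [0.6, 1.0, 2.4]
position: [0.5007, -0.1222, 0.1098]
ft_force: [0.5, 0.8, 0.1]
position: [0.5005, -0.1223, 0.1085]
ft_force: [1.0, 0.6, -0.6]
```

That was the click: the force fell from 9 N to about 0. Next is the hard stop, expected near TCP z 0.103.

```bash
python3 -m crank '[0,0,0,0,0,-0.002,0, 0,0,0,0,0,-0.001,0, 0,0,0,0,0,0,0]'|grep -E "pos|ft"
python3 -m crank '[0,0,0,0,0,-0.001,0, 0,0,0,0,0,0,0]'|grep -E "pos|ft"
python3 -m crank '[0,0,0,0,0,-0.001,0, 0,0,0,0,0,0,0]'|grep -E "pos|ft"
python3 -m crank '[0,0,0,0,0,-0.0005,0, 0,0,0,0,0,0,0]'|grep -E "pos|ft"
```

```text
position: [0.5005, -0.1222, 0.1055]
ft_force: [-0.7, -0.1, -3.5]
position: [0.5007, -0.1223, 0.1048]
ft_force: [0.0, -0.1, -4.8]
position: [0.5009, -0.1223, 0.1041]
ft_force: [0.5, 0.3, -2.6]
position: [0.5009, -0.1223, 0.1036]
ft_force: [-0.9, -0.4, -1.2]
```

```bash
python3 -m crank '[0,0,0,0,0,-0.001,0, 0,0,0,0,0,0,0]'|grep -E "pos|ft"
python3 -m crank '[0,0,0,0,0,-0.001,0, 0,0,0,0,0,0,0]'|grep -E "pos|ft"
python3 -m crank '[0,0,0,0,0,-0.001,0, 0,0,0,0,0,0,0]'|grep -E "pos|ft"
```

```text
position: [0.501, -0.1223, 0.103]
ft_force: [-1.1, 0.6, 4.4]
position: [0.501, -0.1223, 0.103]
ft_force: [-3.6, 1.5, 14.7]
position: [0.501, -0.1224, 0.1029]
ft_force: [-7.4, 3.7, 25.2]
```

It's home: z stopped at 0.103 and stiffness rose to about 10 N/mm. I'll back the push off to about 15 N and check.

```bash
python3 -m crank '[0,0,0,0,0,0.001,0, 0,0,0,0,0,0,0, 0,0,0,0,0,0,0, 0,0,0,0,0,0,0, 0,0,0,0,0,0,0]'|grep -E "time|pos|ft|grip"
python3 -m crank '[0,0,0,0,0,0,0, 0,0,0,0,0,0,0, 0,0,0,0,0,0,0, 0,0,0,0,0,0,0, 0,0,0,0,0,0,0]'|grep -E "time|pos|ft|grip"
python3 - <<'E'
from h import *
a=get_image("side");w=get_image("wrist");
cv2.imwrite("pics/f.png",np.vstack([cv2.resize(a["frame"][150:240,240:400],(640,360)),w["frame"][100:340]])[:,:,::-1])
E
```

```text
time_s: 20.4
position: [0.501, -0.1223, 0.103]
ft_force: [-4.0, 2.4, 14.8]
grip_width: 0.0385
time_s: 20.9
position: [0.501, -0.1223, 0.103]
ft_force: [-3.5, 1.7, 14.9]
grip_width: 0.0386
```

View pics/f.png

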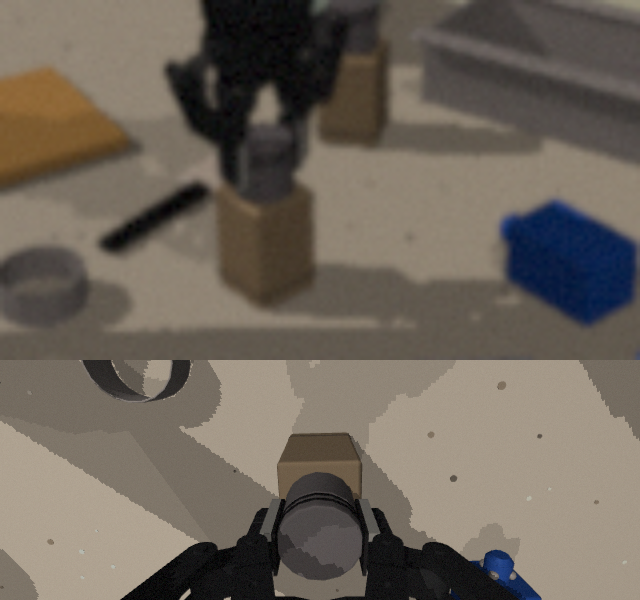

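The jar is upright with the cap seated on its shoulder at about (268,180) in the composite. The computed fingertip height is about 9 mm above the shoulder, and the push is steady at 15 N.

```bash
python3 -c "
from rig import *
print(close_job())"
```

```text
the job is handed in; nothing more can be done
None
```

I stood the beige jar upright on the bare counter at about (0.50, −0.12) and let go of it. I then put the cap on its neck, pressed it past the click and down to the shoulder, and handed the job in at about 21 s with the gripper still pushing down.

- **Click and seating:** the force rose to about 9 N, then fell to about 0. The cap stopped hard at tool height 0.103 m, exactly where the given dimensions put the shoulder.
- **Final push:** two readings 0.5 s apart gave 14.8 and 14.9 N down. There was also a sideways force of about 4 N. The push briefly reached 25 N before I eased it back.
- **Not touching the jar:** the fingertips were about 9 mm above the shoulder by calculation. The last pictures don't contradict that, but they are too coarse to show the gap clearly.
- **Other objects:** no step showed an unexpected contact force. I did not re-measure the positions of the spare, scraper, cutter or blue jars at the end.
- **One disagreement:** the gripper read 38.6 mm on the 41 mm cap. The cap looked level and centred in the jaws and seated at the expected height, so I left it.

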